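# Drive a bearing race home in a wheel hub

### The arm

A 6-joint arm with a two-finger parallel gripper is mounted at the origin on a cart in front of the work surface, level with it; the furniture and walls round the work are solid. World frame = base frame: x ahead of the robot, y to its left, z up, the work surface at z = 0. Lengths are in mm, angles in degrees, forces in N, time in s.
With the tool pointing down it reaches from about 300 to 850 mm from the base axis. Payload 4.2 kg.
Tool frame: the origin (TCP) lies at the very end of the fingers, on their centre line; the grasp point (between the pads) lies 19 mm behind it (env.tcp_to_grasp is the distance from the TCP to the grasp point, in mm); z points along the fingers, y is the line along which they close (so a half turn about z gives the same grasp; the last joint's range is limited). The gripper opens to 91 mm and grips with 3 to 60 N. Pads are 32 mm wide; open, the fingers measure 118 mm over their backs; the gripper's body (76 mm by 178 mm) begins 60 mm behind the grasp point.
Start: joints at [-72.078, 18.312, 89.639, -0, 72.044, -1.146], TCP at [187.851, -543.466, 213.976] pointing down, gripper open.
Joint ranges: [-177.97, 177.97], [-48.28, 115.42], [12.27, 149.76], [-77.06, 257.06], [2.81, 150.46], [-146.56, 146.56]. Speed limits (degrees/s): [147.25, 147.25, 180, 180, 180, 180].

### API

Orientations are given as [roll, pitch, yaw] about the fixed x, y, z axes, in that order (R = Rz(yaw) Ry(pitch) Rx(roll)).
In Python, from workcell import env gives the robot as it stands.
- The arm moves only by the tool move_arm, never from a script. Its argument "plan" is a list of rows, each a list of 3 entries, a list of its own where there are three numbers: the shift along the world's x, y, z in cm, then the turn about the world's z in degrees, then the closure, from 0 (fully open) to 1 (shut). In form: [[[x, y, z], turn, claw], ...]. A call has 1 to 5 rows; each row shifts and turns the commanded pose from where the row before left it; what a row does not reach is not made up. A row lasts 1/10 s, in which the tool goes at most 50 mm and 8.59 degrees, less where a joint would pass 70% of its speed; a pose out of reach is approached as far as the arm can. A call is refused whole if a number of a shift passes 5 or a number of a turn 8.59, either way. A call with a gripper value outside its range is refused whole. The fingers move at their own pace and stop on an object; "squeeze" is the grip in N (left out, the last holds). Time passes only in rows, so rows that do not move let the fingers close. It gives the time, the measured TCP pose, the force, the opening and the grip force at its end, in the units of the state.
- env.state(): the state, without advancing time (a new reading comes with each control period).
- env.grab_frame(name): name is "side" or "top" or "wrist"; returns a dict with "frame" (420x560x3 uint8, red, green, blue), "z_map" (420x560 float32, mm along the optical axis (not along the pixel's ray), 0 where there is no reading), "fovy" (degrees; the focal length in pixels is half the picture's height over the tangent of half this angle, whatever the lens; pixels are square), "cx", "cy" (the principal point, pixels), "position" and "orientation" of the camera in the world. Camera axes: x right, y down, z forward; pixel columns grow to the right and rows downward; lengths in mm; the calibration is good to about 2 mm. A picture is of the moment at which its call begins.
- env.job_done(): hands the job in; it is judged then, once.
Trained networks look in a picture, given as the dict that the camera call returned (one of the last four; its "shot" number tells which), for a name from the list of things; names that differ only in an ending like _2 or _b are one class to them, and where a whole thing is asked for, a point or a joint stands for the part that bears it (a point fixed in the world has none). Each returns a list of dicts, best first, with "score" (0 to 1); they miss things now and then, are a little off and sometimes report something else, mostly with a low value. They report only what shows in the picture. A call takes as long as a camera call. They do not tell look-alikes from the thing itself.
- env.search_frame(picture, label): "point" ([column, row] in pixels, amid what is visible of it).
- env.landmark_of(picture, label): "point" ([column, row] in pixels: a listed point, or the origin of a listed thing).
The state is a dict: "time_s": time; "qpos": joint angles; "qvel": joint speeds; "effort": joint torques, N m; "ee_pos": TCP position; "ee_rot": TCP orientation; "force": force on the tool from outside, world axes, zero at the start; "torque": the same for the moment, N m; "gripper_width": finger opening in mm; "gripper_force": force on a finger pad.
Only numpy, scipy, OpenCV 4.12 (cv2) and the standard library are available. Lean on these libraries where they do the work, as an engineer would, in place of code of your own. Each camera call takes 0.05 s, during which the arm holds its last target. There are 200 camera calls.

### The job

Somebody has started the bearing race in the top of the wheel hub and left it cocked. Take the brass drift and work the race down with it, a little at a time on alternate sides of its rim so that it never cocks badly, until it sits square and hard home on its seat all round; press firmly but slowly, no blows, and touch the race with nothing but the drift. Then stand the drift upright on the hearth again, clear of the hub, and leave the nut, the bolt and the bearing cone where they are.

Things in the scene. Friction and masses are not known exactly. Their poses are not given: they have to be found in the camera images.
- hub: Trailer wheel hub, dull grey-brown cast iron, heavy, stands fast. Origin: centre of its underside, on the hearth; z up, along the bore. Flange 140 mm across, 20 to 32 mm up; five studs on a 119 mm circle, ending 60 mm up; barrel 90 to 95 mm across up to a bright flat end face at 72 mm, which has the 73 mm bore in it. Deep in the bore lie spacers of unknown thickness: the race's seat.
- race: Bearing race: bright steel ring, 72 mm outside, 22 mm high, standing out of the bore; its upper face is a flat rim 6 mm wide, mean radius 33 mm. Origin: centre of its underside; z: its axis, up when square. It starts cocked by 1 to 3 degrees and 3 to 10 mm short of home. At home the rim stands 1 to 7 mm above the hub's end face, depending on the spacers; where exactly can only be felt.
- cone: Bearing cone with rollers, 58 mm across, 19 mm high, lying on the hearth; origin centre of its underside. To be left alone. (Beyond it, off the hearth's left edge, a gas torch hangs about 0.6 m ahead and 0.42 m left of the robot: keep the arm clear of it.)
- hub_nut: Steel hexagon nut, 42 mm across, 20 mm high, lying on the hearth; origin centre of its underside. To be left alone.
- stub_bolt: Hexagon bolt standing on its head, 28 mm across, 70 mm high; origin centre of its underside. To be left alone.
- race_face (a point): Centre of the race's upper face, z up its axis. A press fit, the race stays where it is left. The drift on one side of the rim has to push 8 to 10 N; that side sinks, the far side rises by about a fifth as much. A side that is home gives no more; when no side gives under about 14 N the race is home. Over 25 N (so press slowly), or cocking over 5 degrees, spoils it.
- drift: Brass drift: plain round bar, 20 mm diameter, 95 mm long, 0.25 kg, flat at both ends, standing upright on the hearth. Origin: centre of its lower end (the nose); z along it, up.
Things that resemble listed ones, but are neither listed nor needed, are in the scene too. Several things look just like the drift: the one meant starts nearest to the robot's base.

How it is judged (in metres and radians):
On the way, in this order (a step that is already met when the one before it is completed fails the run):
1. the drift is in hand over the hub (horizontal distance between drift and hub below 0.05 m and height (world z) of drift above 0.06 m), for 0.1 s.
2. the race is square and home on its seat (distance between spacer_c0 and race below 0.0031 m and angle between race's own z axis and vertical below 0.015 rad), for 0.2 s.
At the end, for the whole second after the job is handed in: The race is home: the middle of its underside within 0.6 mm of its seat (3.1 mm from the middle of the 5 mm spacer) and its axis within 0.015 rad (0.9 degrees) of upright; the drift stands upright on the hearth (within 0.1 rad), at rest, its axis at least 85 mm from the hub's (all of step 2 and height (world z) of drift below 0.01 m and angle between drift's own z axis and vertical below 0.1 rad and linear speed of drift below 0.02 m/s and horizontal distance between drift and hub above 0.085 m); the robot touches nothing.
It fails at once if the race cocks by more than 5 degrees (angle between race's own z axis and vertical above 0.0873 rad).
It fails at once if the drift presses the race with more than 25 N (contact force between drift and race above 25 N).
It fails at once if the fingers press on the race (contact force between the fingers and race above 2 N).
It fails at once if the bearing cone, the nut or the bolt is shifted by more than 30 mm (distance of any of cone, hub_nut, stub_bolt from where it was at the start of the episode above 0.03 m).
It also fails if it takes over 72 s, if anything falls off the work surface, if the arm or the gripper's body presses on something with over 40 N, if the wrist force passes 120 N, or if a joint passes its speed limit or range.

## Working session

There is one attempt and no reset: what is moved stays moved. The work goes in short steps, Python scripts to look and compute and a tool call to move; the robot and the scene stay as the last step left them, time stands still between calls to the robot, and variables do not carry over. Pictures are saved under pics/ and viewed, at most 10 in all, crops included, and the job is handed in when it is done.

Besides the shell and the picture viewer there is one more tool, called after "Request:" in YAML: its name, and indented under it one key for each argument. move_arm: Moves the arm, as the interface text tells. Its arguments: {"type":"object","properties":{"plan":{"type":"array","items":{"type":"array"}},"squeeze":{"type":"number"}},"required":["plan"]}

```bash
mkdir -p pics; cat > h.py <<'E'
from workcell import env
import numpy as np, cv2
from scipy.spatial.transform import Rotation as R
def rot(o):
    o=np.array(o,float)
    return o if o.shape==(3,3) else R.from_euler('xyz',o,degrees=True).as_matrix()
def f(p): return p["frame"].shape[0]/2/np.tan(np.radians(p["fovy"])/2)
def ray(p,uv):
    d=np.array([(uv[0]-p["cx"])/f(p),(uv[1]-p["cy"])/f(p),1.]); return rot(p["orientation"])@d
def px2w(p,uv,z=None):
    """world point by depth map, or on plane z"""
    d=ray(p,uv); o=np.array(p["position"])
    if z is None: k=np.median([v for v in p["z_map"][int(uv[1])-1:int(uv[1])+2,int(uv[0])-1:int(uv[0])+2].ravel() if v>0] or [0])
    else: k=(z-o[2])/d[2]
    return o+k*d
def cloud(p):
    v,u=np.mgrid[:p["z_map"].shape[0],:p["z_map"].shape[1]]; z=p["z_map"]
    P=np.stack([(u-p["cx"])/f(p)*z,(v-p["cy"])/f(p)*z,z],-1)@rot(p["orientation"]).T+np.array(p["position"])
    P[z<=0]=np.nan; return P
def save(n,im): cv2.imwrite("pics/"+n+".png",im[...,::-1])
E
python3 - <<'E'
from h import *
np.set_printoptions(precision=1,suppress=True)
print(env.state())
for n in ("side","top"):
    p=env.grab_frame(n); save(n,p["frame"]); print(n,p["position"],p["orientation"],p["fovy"],p["cx"],p["cy"])
    for l in ("drift","hub","race","cone","hub_nut","stub_bolt"):
        for r in env.search_frame(p,l)[:6]: print(l,round(r["score"],2),np.array(r["point"]),px2w(p,r["point"]))
    for r in env.landmark_of(p,"race_face")[:3]: print("face",r,px2w(p,r["point"],85))
E
```

```text
{'time_s': 0.0, 'qpos': array([-72.1,  18.3,  89.7,  -0. ,  72. ,  -1.1]), 'qvel': array([ 0. ,  0.1, -0. , -0.1,  0. ,  0.1]), 'effort': array([  0. , -41.2, -23.2,   0.1,   0. ,  -0. ]), 'ee_pos': array([ 187.7, -543. ,  213.1]), 'ee_rot': array([-179.9,   -0. ,   19.1]), 'force': array([ 0.2, -0.3,  0.1]), 'torque': array([ 0., -0., -0.]), 'gripper_force': 0.0, 'gripper_width': 91.33562706092447}
side [ 539.4 -878.7  787.9] [-128.9   -1.3    2.4] 49.81629743751718 287.4537288776993 211.6335181441771
drift 0.7 [262.8 287.6] [ 477.8 -238.4   63. ]
drift 0.69 [268.2 167.3] [449.6 291.9  16.5]
drift 0.58 [293.2 316.8] [ 544.3 -310.6   62.9]
hub 0.77 [278.4 218.2] [497.2   3.3  54.1]
race 0.6 [280.9 199.1] [499.5  77.9  58.5]
cone 0.66 [267.7 164.6] [445.2 328.9   2.2]
cone 0.23 [262.3 291.2] [ 476.5 -237.1   50.1]
hub_nut 0.8 [319.6 289.8] [ 601.2 -198.1   18.9]
stub_bolt 0.47 [323.8 311.7] [ 608.  -270.2   32.9]
face {'point': [279.7, 200.3], 'score': 0.63} [498.2  37.8  85. ]
top [ 368.7   20.8 1055.9] [-169.9   -1.   -88.5] 55.40551211148504 280.1443961115682 211.663565850262
drift 0.69 [400.4 218.8] [ 536.8 -296.6   64. ]
drift 0.58 [374.3 242.4] [ 472.4 -223.    90.1]
hub 0.93 [264.9 243.3] [463.9  42.9  78.2]
race 0.51 [260.2 218.3] [525.9  56.6  75.4]
cone 0.8 [164.1 255.1] [433.3 307.8  -2. ]
hub_nut 0.57 [355.7 193.1] [ 614.8 -197.     0.1]
stub_bolt 0.7 [382.8 195.5] [ 602.1 -260.8   36.3]
stub_bolt 0.16 [253.  223.3] [512.9  74.   75.4]
face {'point': [261.9, 229.0], 'score': 0.86} [498.   51.2  85. ]
```

View pics/side.png

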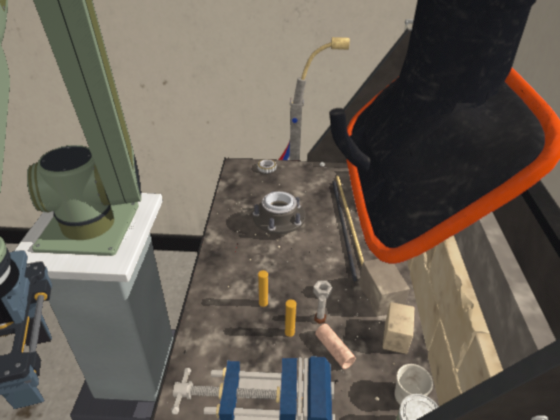

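View pics/top.png

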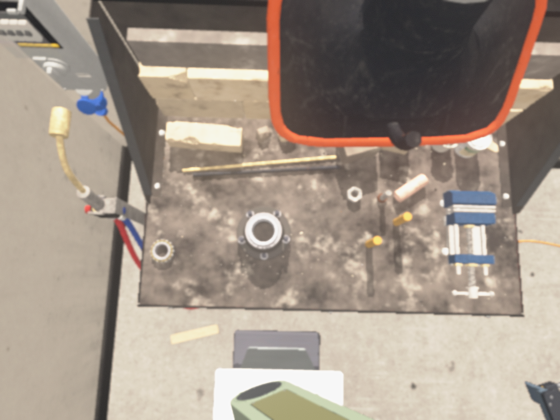

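The side picture shows two upright brass bars, at (263,288) and (290,317); a copper bar lies at (335,345). The first bar is about 530 mm from the base and the second about 620 mm, so the first is the drift. The hub with the race is at (280,205) side and (264,232) top, and an orange-rimmed hood hangs over the far side.

```bash
python3 - <<'E'
from h import *
np.set_printoptions(precision=1,suppress=True)
for n in ("side","top"):
    p=env.grab_frame(n); P=cloud(p); x,y,z=P[...,0],P[...,1],P[...,2]
    for c in ((475,-230),(540,-303)):
        m=(np.hypot(x-c[0],y-c[1])<35)&(z>25)
        m2=m&(z>88)
        print(n,c,m.sum(),"zmax",np.nanmax(z[m]),"top mean",P[m2].mean(0) if m2.any() else None,m2.sum(),"all",P[m].mean(0))
    m=(np.hypot(x-498,y-45)<60)&(z>68); print("hub",np.median(P[m],0),np.nanmax(z[m]),m.sum())
    for a in range(0,360,45):
        mm=m&(np.abs((np.degrees(np.arctan2(y-46,x-498))-a+180)%360-180)<22)&(np.abs(np.hypot(x-498,y-46)-33)<5)
        print(a,mm.sum(),np.median(z[mm]) if mm.any() else None)
    o=(z>150)&(x>300)&(x<900)&(abs(y)<500)
    print("high:",P[o].min(0),P[o].max(0)); q=P[o]; print(q[q[:,0]<560][:: max(1,(q[:,0]<560).sum()//8)], np.percentile(q[:,2],[1,10,50]))
    u,v=(263,290) if n=="side" else (374,242)
    if n=="side": save("crop",cv2.resize(p["frame"][240:360,200:360],None,fx=4,fy=4,interpolation=cv2.INTER_CUBIC))
E
```

```text
side (475, -230) 255 zmax 97.85596037560845 top mean [ 477.  -229.7   94. ] 75 all [ 477.4 -233.5   68.7]
side (540, -303) 278 zmax 97.63442322045387 top mean [ 537.7 -304.6   94.2] 84 all [ 537.8 -308.4   68.7]
hub [496.7  39.5  73.3] 81.28800989654849 412
0 26 74.05745241390821
45 30 74.92447702949914
90 34 73.27372790342503
135 29 73.84001505859112
180 17 77.51947822008128
225 41 77.15940775508955
270 42 73.51229525399248
315 37 73.83641311025337
high: [ 507.6 -500.   150. ] [881.2 434.1 646.3]
[[559.1 409.8 321. ]
 [541.4 412.5 265.9]
 [530.6 405.2 244. ]
 [543.2 401.3 227.4]
 [526.1 406.5 202.1]
 [538.8 403.7 187.7]
 [518.5 374.1 184.7]
 [534.1 371.4 170.4]
 [544.  370.  151.7]] [164.1 241.3 427.7]
top (475, -230) 109 zmax 97.8899012455247 top mean [ 478.  -229.2   93.7] 63 all [ 476.9 -226.5   78.7]
top (540, -303) 127 zmax 98.3754507891299 top mean [ 538.9 -304.3   93.7] 62 all [ 537.5 -301.2   75.2]
hub [496.2  47.5  72.7] 83.44173785630483 570
0 39 74.99872784951106
45 34 75.5210951106809
90 32 74.77259124471192
135 31 76.07665316858356
180 34 76.53057572073277
225 37 77.38582823777028
270 37 76.37561969890612
315 33 76.14840656496074
high: [ 508.3 -500.   150.1] [877.6 454.  658.6]
[[559.6 416.  315.7]
 [546.2 406.8 267.4]
 [534.3 423.7 254.3]
 [545.4 395.6 176.9]
 [538.3 394.1 178.8]
 [532.  385.  177.7]
 [520.4 417.8 185.9]
 [516.3 388.4 176.3]
 [510.7 394.1 155.1]] [163.5 242.2 407.4]
```

View pics/crop.png

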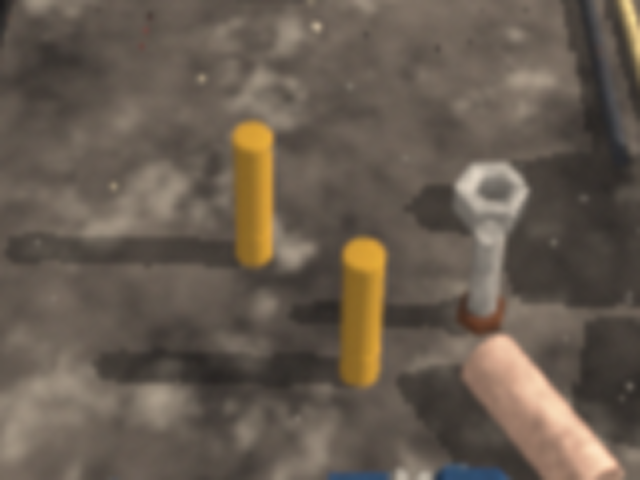

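The crop confirms the two brass bars; the left one, at side (263,288), is nearer the base and stands upright at about (477.5, -229.5) with its top near 95 mm. Moving above it.

Request:
move_arm:
  plan:
    - [[2.9, 3.1, 0], 0, 0]
    - [[2.9, 3.1, 0], 0, 0]
    - [[2.9, 3.1, 0], 0, 0]
    - [[2.9, 3.1, 0], 0, 0]
    - [[2.9, 3.1, 0], 0, 0]
  squeeze: 60

```text
time_s: 1.4
ee_pos: [333.8, -387.2, 214.1]
ee_rot: [180.0, -0.0, 19.0]
force: [0.8, -0.4, 0.0]
gripper_width: 91.2
gripper_force: 0.0
```

Request:
move_arm:
  plan:
    - [[2.9, 3.1, 0], 0, 0]
    - [[2.9, 3.1, 0], 0, 0]
    - [[2.9, 3.1, 0], 0, 0]
    - [[2.9, 3.1, 0], 0, 0]
    - [[0, 0, 0], 0, 0]

```text
time_s: 1.9
ee_pos: [451.7, -261.2, 214.0]
ee_rot: [-180.0, -0.1, 19.4]
force: [-0.1, -0.3, -0.2]
gripper_width: 91.3
gripper_force: 0.0
```

```bash
python3 - <<'E'
from h import *
np.set_printoptions(precision=1,suppress=True)
s=env.state();print(s["ee_pos"],s["ee_rot"],s["qpos"],s["force"],s["time_s"])
p=env.grab_frame("wrist"); save("w1",p["frame"]); print(p["position"],p["orientation"],p["fovy"])
P=cloud(p); x,y,z=P[...,0],P[...,1],P[...,2]
m=(np.hypot(x-477,y+230)<30)&(z>89)&(z<100); print(m.sum(),P[m].mean(0) if m.any() else 0, P[m].min(0) if m.any() else 0,P[m].max(0) if m.any() else 0)
for l in ("drift","hub","race"):
    for r in env.search_frame(p,l)[:4]: print(l,round(r["score"],2),np.array(r["point"]),px2w(p,r["point"]))
t=env.grab_frame("top");P=cloud(t).reshape(-1,3); k=(P[:,2]>150)&(P[:,0]>450)&(P[:,0]<680)&(P[:,1]>0)&(P[:,1]<200)
print("hood",P[k].min(0) if k.any() else 0)
E
```

```text
[ 451.7 -261.2  214. ] [-180.    -0.1   19.4] [-31.4  13.5  96.5   0.1  70.   39.2] [-0.1 -0.3 -0.2] 1.9
[ 516.3 -238.5  384.8] [165.9   0.1 -70.6] 60.26733374591448
538 [ 477.9 -228.2   94.7] [ 467.  -238.5   90.9] [ 488.  -217.8   97. ]
drift 0.85 [252.1 165.9] [ 479.3 -230.    95. ]
drift 0.67 [355.7 122. ] [ 538.2 -295.2   94.5]
drift 0.67 [20.5 50.7] [500.5  -1.   36. ]
hub 0.7 [20.4 50.1] [501.   -0.7  35.9]
hood [644.2   0.  315.1]
```

View pics/w1.png

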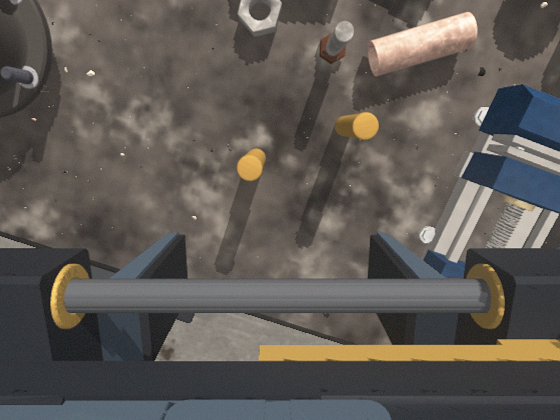

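The wrist picture shows the drift's top at (250,165) with the other bar at (363,126); the depth map puts the drift at (478,-228.5) with its top near 95. That agrees with the other views.

Request:
move_arm:
  plan:
    - [[2.6, 3.2, 0], 0, 0]
    - [[0, 0, 0], 0, 0]
    - [[0, 0, 0], 0, 0]
    - [[0, 0, 0], 0, 0]

```text
time_s: 2.55
ee_pos: [474.0, -233.5, 214.0]
ee_rot: [180.0, 0.0, 19.0]
force: [-1.0, 0.3, -0.2]
gripper_width: 91.2
gripper_force: 0.0
```

Request:
move_arm:
  plan:
    - [[0.4, 0.5, -3], 0, 0]
    - [[0, 0, -4], 0, 0]
    - [[0, 0, -4], 0, 0]
    - [[0, 0, -3], 0, 0]
    - [[0, 0, -1.3], 0, 0]

```text
time_s: 3.05
ee_pos: [476.2, -227.6, 58.1]
ee_rot: [-179.8, 0.2, 19.0]
force: [-0.4, -0.5, 0.4]
gripper_width: 91.3
gripper_force: 0.0
```

Request:
move_arm:
  plan:
    - [[0, 0, 0], 0, 0]
    - [[0, 0, 0], 0, 0.5]
    - [[0, 0, 0], 0, 1]
    - [[0, 0, 0], 0, 1]
    - [[0, 0, 0], 0, 1]
  squeeze: 60

```text
time_s: 3.55
ee_pos: [479.3, -227.8, 61.9]
ee_rot: [179.9, -0.1, 19.1]
force: [-0.2, -0.5, 0.6]
gripper_width: 62.4
gripper_force: 0.0
```

Request:
move_arm:
  plan:
    - [[0, 0, 0], 0, 1]
    - [[0, 0, 0], 0, 1]
    - [[0, 0, 0], 0, 1]
    - [[0, 0, 0], 0, 1]
    - [[0, 0, 0], 0, 1]

```text
time_s: 4.05
ee_pos: [478.8, -227.4, 60.9]
ee_rot: [180.0, 0.0, 19.1]
force: [-0.0, -0.7, 0.5]
gripper_width: 21.9
gripper_force: 0.0
```

Request:
move_arm:
  plan:
    - [[0, 0, 0], 0, 1]
    - [[0, 0, 0], 0, 1]
    - [[0, 0, 0], 0, 1]
    - [[0, 0, 2], 0, 1]
    - [[0, 0, 3], 0, 1]

```text
time_s: 4.55
ee_pos: [477.0, -226.5, 109.3]
ee_rot: [-179.7, 0.3, 19.1]
force: [0.6, 0.7, -2.6]
gripper_width: 19.1
gripper_force: 60.0
```

Request:
move_arm:
  plan:
    - [[0, 0, 4], 0, 1]
    - [[0, 0, 4], 0, 1]
    - [[-1, 4, 2], 0, 1]
    - [[-1, 4.5, 1], 0, 1]
    - [[-1, 4.5, 0], 0, 1]

```text
time_s: 5.05
ee_pos: [448.9, -96.4, 222.3]
ee_rot: [179.9, -0.2, 19.0]
force: [0.5, 0.5, -2.6]
gripper_width: 19.2
gripper_force: 60.0
```

Request:
move_arm:
  plan:
    - [[0, 4.5, 0], 0, 1]
    - [[0, 3.5, 0], 0, 1]
    - [[0, 2, 0], 0, 1]
    - [[0, 0, 0], 0, 1]
    - [[0, 0, 0], 0, 1]

```text
time_s: 5.55
ee_pos: [448.5, 2.5, 220.6]
ee_rot: [180.0, 0.1, 19.1]
force: [0.2, 0.1, -3.1]
gripper_width: 18.7
gripper_force: 60.0
```

```bash
python3 - <<'E'
from h import *
np.set_printoptions(precision=1,suppress=True)
s=env.state();print(s["ee_pos"],s["ee_rot"],s["force"],s["torque"],s["gripper_width"],s["gripper_force"],s["time_s"])
p=env.grab_frame("wrist"); save("w2",p["frame"]); np.save("w2.npy",p["z_map"])
P=cloud(p); x,y,z=P[...,0],P[...,1],P[...,2]
print(env.landmark_of(p,"race_face")[:2])
m=(np.hypot(x-498,y-47)<60)&(z>65)&(z<100); print(m.sum(),np.nanmax(z[m]))
print(np.histogram(z[m],bins=np.arange(65,100,1)))
E
```

```text
[448.5   2.5 220.6] [180.    0.1  19.1] [ 0.2  0.1 -3.1] [ 0. -0. -0.] 18.66474013384402 59.99904155731201 5.55
[]
5333 81.40514518043454
(array([  58,   62,   65,   56,   97,  496, 1342, 1033,  192,   74,  201,
        446,  515,  476,  198,   21,    1,    0,    0,    0,    0,    0,
          0,    0,    0,    0,    0,    0,    0,    0,    0,    0,    0,
          0]), array([65, 66, 67, 68, 69, 70, 71, 72, 73, 74, 75, 76, 77, 78, 79, 80, 81,
       82, 83, 84, 85, 86, 87, 88, 89, 90, 91, 92, 93, 94, 95, 96, 97, 98,
       99]))
```

View pics/w2.png

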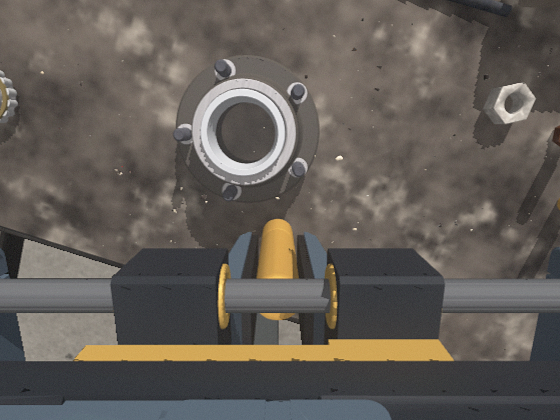

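The wrist picture shows the drift in the fingers at (278,265). The hub and race are wholly in view with the race rim centred at about (247,131). Next: fit the rim plane.

```bash
cat > rim.py <<'E'
from h import *
np.set_printoptions(precision=2,suppress=True)
def fit(c=(497,46)):
    p=env.grab_frame("wrist"); P=cloud(p).reshape(-1,3)
    c=np.array(c,float)
    H=P[(abs(np.hypot(*(P[:,:2]-c).T)-42)<3)&(P[:,2]>69)&(P[:,2]<74.5)]
    Q=P[(np.hypot(*(P[:,:2]-c).T)<40)&(P[:,2]>73.5)&(P[:,2]<86)]
    # circle fit of rim (mean radius 33 fixed via bounding enclosing circle + hub outer)
    for _ in range(8):
        r=np.hypot(*(Q[:,:2]-c).T); k=abs(r-33)<3.5
        A=np.c_[Q[k,:2]-c,np.ones(k.sum())]
        s=np.linalg.lstsq(A,Q[k,2],rcond=None)[0]; e=Q[k,2]-A@s; g=abs(e)<1.2
        s=np.linalg.lstsq(A[g],Q[k,2][g],rcond=None)[0]
        d=Q[k,:2]-c; B=np.c_[2*d,np.ones(len(d))]; q=np.linalg.lstsq(B,(d**2).sum(1),rcond=None)[0]
        c=c+q[:2]
    print("rim centre",c,"r",np.sqrt(q[2]+q[:2]@q[:2]),"z",s[2],"slope deg",np.degrees(s[:2]),"high dir",np.degrees(np.arctan2(s[1],s[0])),"tilt",np.degrees(np.hypot(*s[:2])),"n",k.sum(),g.sum(),"endface",np.median(H[:,2]))
    al=np.radians(np.arange(0,360,45))
    print("sector z",[round(float(np.median(Q[k,2][np.cos(np.arctan2(*(Q[k,:2]-c).T[::-1])-t)>.93])),1) if (np.cos(np.arctan2(*(Q[k,:2]-c).T[::-1])-t)>.93).sum()>5 else None for t in al])
    return c,s
if __name__=="__main__":
    print(env.state()["ee_pos"]); fit()
E
python3 rim.py; python3 - <<'E'
from h import *
p=env.grab_frame("wrist"); P=cloud(p).reshape(-1,3)
# drift top edge / nose seen? orientation from points near TCP below
t=env.state()["ee_pos"]; q=P[(np.hypot(P[:,0]-t[0],P[:,1]-t[1])<25)&(P[:,2]>t[2]-70)&(P[:,2]<t[2]-2)]
for a in range(-65,0,10):
    k=(q[:,2]-t[2]>a)&(q[:,2]-t[2]<a+10)
    if k.sum()>5: print(a,q[k].mean(0)-t,q[k].max(0)-t,k.sum())
E
```

```text
[448.68   1.77 220.7 ]
rim centre [496.54  50.42] r 32.74872165780796 z 77.52596327594989 slope deg [-0.53 -2.23] high dir -103.44876158655072 tilt 2.288768982885026 n 1897 1574 endface 71.80297937357011
sector z [77.3, 76.6, 76.3, 76.8, 77.8, 78.7, 78.8, 78.2]
-65 [  6.59437664   1.55574568 -57.44690448] [  8.80252071   9.49395387 -55.17244041] 54
-55 [  6.20142015   2.31443509 -49.86083863] [  8.91659421   9.56768247 -45.01209202] 118
-45 [  6.10229718   2.09409527 -40.26055369] [  8.85926692   9.57259303 -35.92291899] 144
-35 [  6.30683615   2.04067586 -29.6122328 ] [  8.85210102   9.54379495 -25.00240528] 143
-25 [  6.31310005   2.43144354 -19.97606341] [  8.75598641   9.53922005 -15.09471927] 179
-15 [ 6.26448689  2.27909989 -9.90673172] [ 8.82472301  9.58480205 -5.00561342] 209
-5 [ 6.47824296  1.85114053 -3.51648874] [ 8.83830211  9.48228926 -2.02855283] 71
```

Request:
move_arm:
  plan:
    - [[2.1, 0.9, -2], 0, 1]
    - [[2.1, 0.8, -2], 0, 1]
    - [[0, 0, -2], 0, 1]
    - [[0, 0, -0.8], 0, 1]
    - [[0, 0, 0], 0, 1]

```text
time_s: 6.25
ee_pos: [489.8, 18.9, 151.8]
ee_rot: [-180.0, 0.2, 19.0]
force: [-0.8, 0.4, -2.6]
gripper_width: 18.9
gripper_force: 60.0
```

Request:
move_arm:
  plan:
    - [[0, 0, 0], 0, 1]
    - [[0, 0, 0], 0, 1]
    - [[0, 0, -0.2], 0, 1]
    - [[0, 0, -0.2], 0, 1]
    - [[0, 0, 0], 0, 1]

```text
time_s: 6.75
ee_pos: [490.6, 19.5, 148.9]
ee_rot: [180.0, 0.0, 19.1]
force: [-0.0, -0.1, -2.8]
gripper_width: 19.1
gripper_force: 60.0
```

Request:
move_arm:
  plan:
    - [[0, 0, -0.2], 0, 1]
    - [[0, 0, -0.1], 0, 1]
    - [[0, 0, -0.1], 0, 1]
    - [[0, 0, -0.1], 0, 1]
    - [[0, 0, 0], 0, 1]

```text
time_s: 7.25
ee_pos: [490.7, 19.5, 143.8]
ee_rot: [-180.0, 0.0, 19.1]
force: [0.1, 0.1, -3.1]
gripper_width: 19.1
gripper_force: 60.0
```

Request:
move_arm:
  plan:
    - [[0, 0, -0.05], 0, 1]
    - [[0, 0, -0.05], 0, 1]
    - [[0, 0, -0.05], 0, 1]
    - [[0, 0, -0.05], 0, 1]
    - [[0, 0, 0], 0, 1]

```text
time_s: 7.75
ee_pos: [490.8, 19.5, 141.9]
ee_rot: [180.0, 0.0, 19.1]
force: [-1.1, 0.5, -2.3]
gripper_width: 18.8
gripper_force: 60.0
```

Request:
move_arm:
  plan:
    - [[0, 0, -0.05], 0, 1]
    - [[0, 0, -0.05], 0, 1]
    - [[0, 0, -0.05], 0, 1]
    - [[0, 0, -0.05], 0, 1]
    - [[0, 0, 0], 0, 1]

```text
time_s: 8.25
ee_pos: [490.9, 19.5, 140.0]
ee_rot: [180.0, -0.0, 19.1]
force: [-1.5, 0.2, -1.5]
gripper_width: 18.8
gripper_force: 60.0
```

Request:
move_arm:
  plan:
    - [[0, 0, -0.05], 0, 1]
    - [[0, 0, -0.05], 0, 1]
    - [[0, 0, -0.05], 0, 1]
    - [[0, 0, 0], 0, 1]

```text
time_s: 8.65
ee_pos: [491.1, 19.5, 139.2]
ee_rot: [180.0, -0.0, 19.1]
force: [-1.2, -1.3, 6.2]
gripper_width: 19.2
gripper_force: 60.0
```

Request:
move_arm:
  plan:
    - [[0, 0, -0.05], 0, 1]
    - [[0, 0, -0.05], 0, 1]
    - [[0, 0, 0], 0, 1]

```text
time_s: 8.95
ee_pos: [491.1, 19.2, 138.0]
ee_rot: [179.9, -0.0, 19.1]
force: [-1.3, -0.7, 4.8]
gripper_width: 18.9
gripper_force: 60.0
```

Request:
move_arm:
  plan:
    - [[0, 0, -0.05], 0, 1]
    - [[0, 0, -0.05], 0, 1]
    - [[0, 0, -0.05], 0, 1]
    - [[0, 0, 0], 0, 1]

```text
time_s: 9.35
ee_pos: [491.0, 18.9, 136.5]
ee_rot: [179.9, -0.0, 19.1]
force: [-2.2, -2.0, 4.4]
gripper_width: 18.6
gripper_force: 60.0
```

Request:
move_arm:
  plan:
    - [[0, 0, 0.3], 0, 1]
    - [[0, 0, 1], 0, 1]
    - [[0, 0, 1], 0, 1]
    - [[0, 0, 0], 0, 1]
    - [[0, 0, 0], 0, 1]

```text
time_s: 9.85
ee_pos: [491.0, 19.6, 159.3]
ee_rot: [180.0, -0.0, 19.1]
force: [-1.1, 0.6, -2.9]
gripper_width: 18.7
gripper_force: 60.0
```

```bash
python3 rim.py
```

```text
[491.02  19.58 159.31]
rim centre [496.8   49.82] r 32.75785433505636 z 76.29451612558681 slope deg [0.13 1.19] high dir 83.90859435852062 tilt 1.1964320669876276 n 2060 1806 endface 71.86707739060552
sector z [76.3, 76.8, 77.0, 76.8, 76.2, 75.9, 75.7, 75.9]
```

Request:
move_arm:
  plan:
    - [[0.3, 3.1, 0], 0, 1]
    - [[0.3, 3.1, -0.8], 0, 1]
    - [[0, 0, -0.8], 0, 1]
    - [[0, 0, 0], 0, 1]
    - [[0, 0, 0], 0, 1]

```text
time_s: 10.4
ee_pos: [496.5, 81.0, 142.6]
ee_rot: [180.0, 0.1, 19.1]
force: [0.1, 0.8, -2.7]
gripper_width: 18.7
gripper_force: 60.0
```

Request:
move_arm:
  plan:
    - [[0, 0, -0.1], 0, 1]
    - [[0, 0, -0.1], 0, 1]
    - [[0, 0, -0.1], 0, 1]
    - [[0, 0, -0.05], 0, 1]
    - [[0, 0, -0.05], 0, 1]

```text
time_s: 10.9
ee_pos: [496.9, 81.4, 139.0]
ee_rot: [180.0, -0.0, 19.1]
force: [-0.4, -0.9, -2.7]
gripper_width: 18.6
gripper_force: 60.0
```

Request:
move_arm:
  plan:
    - [[0, 0, -0.05], 0, 1]
    - [[0, 0, -0.05], 0, 1]
    - [[0, 0, 0], 0, 1]

```text
time_s: 11.2
ee_pos: [496.9, 81.5, 138.1]
ee_rot: [180.0, -0.0, 19.1]
force: [-0.2, -0.4, -0.9]
gripper_width: 19.1
gripper_force: 60.0
```

Request:
move_arm:
  plan:
    - [[0, 0, -0.05], 0, 1]
    - [[0, 0, -0.05], 0, 1]
    - [[0, 0, 0], 0, 1]

```text
time_s: 11.5
ee_pos: [497.1, 81.7, 137.7]
ee_rot: [180.0, -0.1, 19.1]
force: [-1.7, 0.4, 5.3]
gripper_width: 19.0
gripper_force: 60.0
```

Request:
move_arm:
  plan:
    - [[0, 0, -0.05], 0, 1]
    - [[0, 0, -0.05], 0, 1]
    - [[0, 0, 0], 0, 1]

```text
time_s: 11.8
ee_pos: [497.2, 81.8, 136.6]
ee_rot: [-180.0, -0.1, 19.1]
force: [-1.9, 0.8, 4.9]
gripper_width: 19.0
gripper_force: 60.0
```

Request:
move_arm:
  plan:
    - [[0, 0, -0.05], 0, 1]
    - [[0, 0, -0.05], 0, 1]
    - [[0, 0, 0], 0, 1]

```text
time_s: 12.1
ee_pos: [497.3, 82.0, 135.6]
ee_rot: [-180.0, -0.1, 19.0]
force: [-1.0, 0.5, 5.5]
gripper_width: 19.2
gripper_force: 60.0
```

Request:
move_arm:
  plan:
    - [[0, 0, -0.05], 0, 1]
    - [[0, 0, 0], 0, 1]

```text
time_s: 12.3
ee_pos: [497.3, 82.1, 135.1]
ee_rot: [-180.0, -0.1, 19.0]
force: [-1.2, 1.2, 5.7]
gripper_width: 18.6
gripper_force: 60.0
```

Request:
move_arm:
  plan:
    - [[0, 0, 0.3], 0, 1]
    - [[0, 0, 1], 0, 1]
    - [[-0.2, -3.2, 0], 0, 1]
    - [[-0.2, -3.2, -0.7], 0, 1]
    - [[0, 0, 0], 0, 1]

```text
time_s: 12.8
ee_pos: [491.9, 14.8, 139.9]
ee_rot: [179.9, 0.1, 18.9]
force: [-0.8, 0.8, -2.8]
gripper_width: 19.0
gripper_force: 60.0
```

Request:
move_arm:
  plan:
    - [[0, 0, 0], 0, 1]
    - [[0, 0, -0.1], 0, 1]
    - [[0, 0, -0.1], 0, 1]
    - [[0, 0, -0.05], 0, 1]
    - [[0, 0, -0.05], 0, 1]

```text
time_s: 13.3
ee_pos: [492.9, 18.1, 137.4]
ee_rot: [180.0, 0.0, 19.1]
force: [-0.6, 0.4, -3.1]
gripper_width: 19.2
gripper_force: 60.0
```

Request:
move_arm:
  plan:
    - [[0, 0, -0.05], 0, 1]
    - [[0, 0, -0.05], 0, 1]
    - [[0, 0, 0], 0, 1]

```text
time_s: 13.6
ee_pos: [493.1, 17.8, 137.1]
ee_rot: [-180.0, -0.0, 19.1]
force: [-0.4, -0.3, 3.8]
gripper_width: 19.2
gripper_force: 60.0
```

Request:
move_arm:
  plan:
    - [[0, 0, -0.05], 0, 1]
    - [[0, 0, -0.05], 0, 1]
    - [[0, 0, 0], 0, 1]

```text
time_s: 13.9
ee_pos: [493.0, 17.5, 135.7]
ee_rot: [180.0, -0.0, 19.1]
force: [-2.2, 1.0, 5.0]
gripper_width: 19.1
gripper_force: 60.0
```

Request:
move_arm:
  plan:
    - [[0, 0, -0.05], 0, 1]
    - [[0, 0, -0.05], 0, 1]
    - [[0, 0, 0], 0, 1]

```text
time_s: 14.2
ee_pos: [493.0, 17.3, 134.6]
ee_rot: [180.0, -0.0, 19.1]
force: [-1.3, 1.5, 5.3]
gripper_width: 18.8
gripper_force: 60.0
```

Request:
move_arm:
  plan:
    - [[0, 0, -0.05], 0, 1]
    - [[0, 0, 0], 0, 1]

```text
time_s: 14.4
ee_pos: [493.1, 17.3, 134.4]
ee_rot: [180.0, -0.0, 19.1]
force: [-2.2, -0.2, 6.6]
gripper_width: 19.1
gripper_force: 60.0
```

Request:
move_arm:
  plan:
    - [[0, 0, -0.03], 0, 1]
    - [[0, 0, -0.02], 0, 1]
    - [[0, 0, 0], 0, 1]

```text
time_s: 14.7
ee_pos: [493.1, 17.3, 134.3]
ee_rot: [180.0, -0.0, 19.1]
force: [-2.7, 0.4, 9.3]
gripper_width: 18.7
gripper_force: 60.0
```

The south side has stopped giving (about 12 N at TCP z 134.3). Now look, then the north side.

Request:
move_arm:
  plan:
    - [[0, 0, 0.3], 0, 1]
    - [[0, 0, 1], 0, 1]
    - [[0, 0, 1], 0, 1]
    - [[0, 0, 0], 0, 1]
    - [[0, 0, 0], 0, 1]

```text
time_s: 15.2
ee_pos: [493.0, 17.5, 156.7]
ee_rot: [180.0, -0.0, 19.1]
force: [0.1, 0.0, -2.3]
gripper_width: 19.0
gripper_force: 60.0
```

```bash
python3 rim.py
```

```text
[492.97  17.5  156.67]
rim centre [496.65  49.82] r 32.82389156060568 z 74.36018915472171 slope deg [-0.01  0.66] high dir 90.47968811505879 tilt 0.6627972815162427 n 1592 1541 endface 71.8106591859219
sector z [74.3, 74.6, 74.8, 74.7, 74.3, 74.2, 73.9, 74.1]
```

Request:
move_arm:
  plan:
    - [[0.2, 3.2, 0], 0, 1]
    - [[0.2, 3.2, -0.8], 0, 1]
    - [[0, 0, -0.8], 0, 1]
    - [[0, 0, 0], 0, 1]
    - [[0, 0, -0.1], 0, 1]

```text
time_s: 15.75
ee_pos: [496.6, 81.0, 139.1]
ee_rot: [180.0, 0.1, 19.1]
force: [1.1, 0.6, -2.5]
gripper_width: 19.2
gripper_force: 60.0
```

Request:
move_arm:
  plan:
    - [[0, 0, -0.1], 0, 1]
    - [[0, 0, -0.1], 0, 1]
    - [[0, 0, -0.05], 0, 1]
    - [[0, 0, -0.05], 0, 1]
    - [[0, 0, -0.05], 0, 1]

```text
time_s: 16.25
ee_pos: [496.9, 81.4, 136.1]
ee_rot: [180.0, -0.0, 19.1]
force: [0.1, 0.4, -2.8]
gripper_width: 19.1
gripper_force: 60.0
```

Request:
move_arm:
  plan:
    - [[0, 0, -0.05], 0, 1]
    - [[0, 0, -0.05], 0, 1]
    - [[0, 0, 0], 0, 1]

```text
time_s: 16.55
ee_pos: [497.1, 81.5, 135.7]
ee_rot: [180.0, -0.0, 19.1]
force: [-0.4, 0.3, 3.4]
gripper_width: 19.0
gripper_force: 60.0
```

Request:
move_arm:
  plan:
    - [[0, 0, -0.05], 0, 1]
    - [[0, 0, -0.05], 0, 1]
    - [[0, 0, 0], 0, 1]

```text
time_s: 16.85
ee_pos: [497.2, 81.8, 134.5]
ee_rot: [-180.0, -0.1, 19.1]
force: [-1.1, -0.4, 4.8]
gripper_width: 19.1
gripper_force: 60.0
```

Request:
move_arm:
  plan:
    - [[0, 0, -0.05], 0, 1]
    - [[0, 0, 0], 0, 1]

```text
time_s: 17.05
ee_pos: [497.3, 81.8, 134.4]
ee_rot: [180.0, -0.1, 19.1]
force: [-1.1, 1.2, 7.4]
gripper_width: 19.1
gripper_force: 60.0
```

Request:
move_arm:
  plan:
    - [[0, 0, -0.05], 0, 1]
    - [[0, 0, 0], 0, 1]
    - [[0, 0, 0], 0, 1]

```text
time_s: 17.35
ee_pos: [497.4, 81.8, 134.3]
ee_rot: [180.0, -0.1, 19.1]
force: [-2.8, -0.7, 9.6]
gripper_width: 18.8
gripper_force: 60.0
```

North has stopped at the same height. Next: south again, then east and west.

Request:
move_arm:
  plan:
    - [[0, 0, -0.02], 0, 1]
    - [[0, 0, 0], 0, 1]

```text
time_s: 17.55
ee_pos: [497.4, 81.8, 134.3]
ee_rot: [180.0, -0.1, 19.1]
force: [-3.2, -0.4, 10.8]
gripper_width: 19.0
gripper_force: 60.0
```

Request:
move_arm:
  plan:
    - [[0, 0, 0.4], 0, 1]
    - [[0, 0, 1], 0, 1]
    - [[-0.2, -3.2, 0], 0, 1]
    - [[-0.2, -3.1, -0.7], 0, 1]
    - [[0, 0, 0], 0, 1]

```text
time_s: 18.05
ee_pos: [491.8, 16.0, 139.0]
ee_rot: [180.0, 0.2, 18.9]
force: [0.5, 1.5, -2.2]
gripper_width: 19.0
gripper_force: 60.0
```

Request:
move_arm:
  plan:
    - [[0, 0, 0], 0, 1]
    - [[0, 0, -0.1], 0, 1]
    - [[0, 0, -0.1], 0, 1]
    - [[0, 0, -0.05], 0, 1]
    - [[0, 0, 0], 0, 1]

```text
time_s: 18.55
ee_pos: [492.8, 19.0, 137.2]
ee_rot: [-180.0, 0.0, 19.1]
force: [-0.1, -0.2, -3.1]
gripper_width: 19.1
gripper_force: 60.0
```

Request:
move_arm:
  plan:
    - [[0, 0, -0.1], 0, 1]
    - [[0, 0, -0.05], 0, 1]
    - [[0, 0, -0.05], 0, 1]
    - [[0, 0, -0.05], 0, 1]
    - [[0, 0, 0], 0, 1]

```text
time_s: 19.05
ee_pos: [492.9, 18.5, 134.9]
ee_rot: [180.0, -0.0, 19.1]
force: [0.3, 0.8, -2.3]
gripper_width: 19.0
gripper_force: 60.0
```

Request:
move_arm:
  plan:
    - [[0, 0, -0.05], 0, 1]
    - [[0, 0, -0.03], 0, 1]
    - [[0, 0, 0], 0, 1]

```text
time_s: 19.35
ee_pos: [493.1, 18.5, 134.6]
ee_rot: [180.0, -0.0, 19.1]
force: [-1.5, -0.7, 4.2]
gripper_width: 19.0
gripper_force: 60.0
```

Request:
move_arm:
  plan:
    - [[0, 0, -0.05], 0, 1]
    - [[0, 0, 0], 0, 1]
    - [[0, 0, 0], 0, 1]

```text
time_s: 19.65
ee_pos: [493.1, 18.5, 134.3]
ee_rot: [180.0, -0.1, 19.1]
force: [-2.1, -0.1, 6.5]
gripper_width: 18.9
gripper_force: 60.0
```

Request:
move_arm:
  plan:
    - [[0, 0, -0.03], 0, 1]
    - [[0, 0, 0], 0, 1]
    - [[0, 0, 0], 0, 1]

```text
time_s: 19.95
ee_pos: [493.2, 18.5, 134.3]
ee_rot: [180.0, -0.1, 19.1]
force: [-2.1, -0.1, 8.6]
gripper_width: 19.0
gripper_force: 60.0
```

Request:
move_arm:
  plan:
    - [[0, 0, -0.02], 0, 1]
    - [[0, 0, 0], 0, 1]

```text
time_s: 20.15
ee_pos: [493.2, 18.5, 134.3]
ee_rot: [180.0, -0.1, 19.1]
force: [-1.8, -0.4, 10.2]
gripper_width: 18.8
gripper_force: 60.0
```

Request:
move_arm:
  plan:
    - [[0, 0, 0.4], 0, 1]
    - [[0, 0, 1], 0, 1]
    - [[-2.8, 3.2, 0], 0, 1]
    - [[0, 0, -0.7], 0, 1]
    - [[0, 0, 0], 0, 1]

```text
time_s: 20.65
ee_pos: [464.0, 50.8, 139.4]
ee_rot: [180.0, 0.1, 19.2]
force: [-0.4, -0.4, -2.5]
gripper_width: 19.1
gripper_force: 60.0
```

Request:
move_arm:
  plan:
    - [[0, 0, 0], 0, 1]
    - [[0, 0, -0.1], 0, 1]
    - [[0, 0, -0.1], 0, 1]
    - [[0, 0, -0.1], 0, 1]
    - [[0, 0, 0], 0, 1]

```text
time_s: 21.15
ee_pos: [464.9, 50.3, 136.8]
ee_rot: [180.0, 0.0, 19.0]
force: [-0.1, 0.3, -2.5]
gripper_width: 19.2
gripper_force: 60.0
```

Request:
move_arm:
  plan:
    - [[0, 0, -0.05], 0, 1]
    - [[0, 0, -0.05], 0, 1]
    - [[0, 0, 0], 0, 1]

```text
time_s: 21.45
ee_pos: [464.8, 50.5, 135.9]
ee_rot: [180.0, 0.0, 19.1]
force: [0.0, -0.1, -2.3]
gripper_width: 19.0
gripper_force: 60.0
```

Request:
move_arm:
  plan:
    - [[0, 0, -0.05], 0, 1]
    - [[0, 0, -0.05], 0, 1]
    - [[0, 0, -0.05], 0, 1]
    - [[0, 0, 0], 0, 1]

```text
time_s: 21.85
ee_pos: [464.9, 50.6, 134.6]
ee_rot: [180.0, -0.0, 19.1]
force: [-0.3, -1.0, -1.9]
gripper_width: 18.5
gripper_force: 60.0
```

Request:
move_arm:
  plan:
    - [[0, 0, -0.04], 0, 1]
    - [[0, 0, -0.04], 0, 1]
    - [[0, 0, 0], 0, 1]

```text
time_s: 22.15
ee_pos: [465.1, 50.6, 134.4]
ee_rot: [180.0, -0.0, 19.1]
force: [-1.7, -0.0, 4.7]
gripper_width: 18.9
gripper_force: 60.0
```

Request:
move_arm:
  plan:
    - [[0, 0, -0.04], 0, 1]
    - [[0, 0, 0], 0, 1]
    - [[0, 0, 0], 0, 1]

```text
time_s: 22.45
ee_pos: [465.1, 50.6, 134.3]
ee_rot: [180.0, -0.1, 19.1]
force: [-2.5, -0.1, 7.2]
gripper_width: 18.9
gripper_force: 60.0
```

Request:
move_arm:
  plan:
    - [[0, 0, -0.02], 0, 1]
    - [[0, 0, 0], 0, 1]
    - [[0, 0, 0], 0, 1]

```text
time_s: 22.75
ee_pos: [465.2, 50.7, 134.3]
ee_rot: [180.0, -0.1, 19.1]
force: [-2.0, 0.5, 8.4]
gripper_width: 19.0
gripper_force: 60.0
```

Request:
move_arm:
  plan:
    - [[0, 0, -0.02], 0, 1]
    - [[0, 0, 0], 0, 1]

```text
time_s: 22.95
ee_pos: [465.2, 50.7, 134.3]
ee_rot: [180.0, -0.1, 19.1]
force: [-2.9, 0.1, 10.1]
gripper_width: 18.6
gripper_force: 60.0
```

Request:
move_arm:
  plan:
    - [[0, 0, 0.4], 0, 1]
    - [[0, 0, 1], 0, 1]
    - [[3.2, 0, 0], 0, 1]
    - [[3.1, -0.1, -0.7], 0, 1]
    - [[0, 0, 0], 0, 1]

```text
time_s: 23.45
ee_pos: [531.7, 49.4, 139.6]
ee_rot: [179.9, -0.2, 19.0]
force: [-1.2, 0.3, -2.9]
gripper_width: 19.2
gripper_force: 60.0
```

Request:
move_arm:
  plan:
    - [[0, 0, 0], 0, 1]
    - [[0, 0, -0.1], 0, 1]
    - [[0, 0, -0.1], 0, 1]
    - [[0, 0, -0.1], 0, 1]
    - [[0, 0, -0.1], 0, 1]

```text
time_s: 23.95
ee_pos: [527.5, 49.6, 136.0]
ee_rot: [180.0, -0.0, 19.1]
force: [0.3, 0.0, -2.9]
gripper_width: 19.0
gripper_force: 60.0
```

Request:
move_arm:
  plan:
    - [[0, 0, -0.05], 0, 1]
    - [[0, 0, -0.05], 0, 1]
    - [[0, 0, 0], 0, 1]

```text
time_s: 24.25
ee_pos: [527.8, 49.5, 134.8]
ee_rot: [180.0, 0.0, 19.1]
force: [0.0, 0.1, -3.3]
gripper_width: 19.0
gripper_force: 60.0
```

Request:
move_arm:
  plan:
    - [[0, 0, -0.05], 0, 1]
    - [[0, 0, -0.04], 0, 1]
    - [[0, 0, 0], 0, 1]

```text
time_s: 24.55
ee_pos: [528.0, 49.6, 134.4]
ee_rot: [180.0, -0.0, 19.1]
force: [-0.3, 0.3, 1.8]
gripper_width: 18.9
gripper_force: 60.0
```

Request:
move_arm:
  plan:
    - [[0, 0, -0.04], 0, 1]
    - [[0, 0, 0], 0, 1]
    - [[0, 0, 0], 0, 1]

```text
time_s: 24.85
ee_pos: [528.1, 49.6, 134.4]
ee_rot: [180.0, -0.1, 19.1]
force: [-1.0, -0.7, 5.7]
gripper_width: 18.8
gripper_force: 60.0
```

Request:
move_arm:
  plan:
    - [[0, 0, -0.04], 0, 1]
    - [[0, 0, 0], 0, 1]
    - [[0, 0, 0], 0, 1]

```text
time_s: 25.15
ee_pos: [528.2, 49.6, 134.3]
ee_rot: [180.0, -0.1, 19.1]
force: [-1.8, 0.1, 7.3]
gripper_width: 18.9
gripper_force: 60.0
```

Request:
move_arm:
  plan:
    - [[0, 0, -0.02], 0, 1]
    - [[0, 0, 0], 0, 1]
    - [[0, 0, 0], 0, 1]

```text
time_s: 25.45
ee_pos: [528.2, 49.6, 134.3]
ee_rot: [180.0, -0.1, 19.1]
force: [-2.0, 0.4, 8.7]
gripper_width: 19.3
gripper_force: 60.0
```

Request:
move_arm:
  plan:
    - [[0, 0, 0.4], 0, 1]
    - [[-1, -1, 1.5], 0, 1]
    - [[-2, -2, 2.5], 0, 1]
    - [[0, 0, 0], 0, 1]
    - [[0, 0, 0], 0, 1]

```text
time_s: 25.95
ee_pos: [498.0, 19.5, 177.0]
ee_rot: [180.0, -0.1, 19.0]
force: [-0.1, -0.1, -2.0]
gripper_width: 18.9
gripper_force: 60.0
```

```bash
sed -i 's/>73.5)/>72.6)/' rim.py; python3 rim.py
```

```text
[497.99  19.45 176.98]
rim centre [496.66  50.02] r 32.86079021884073 z 73.56443768891174 slope deg [-0.1   0.01] high dir 171.89409234618324 tilt 0.09755336314895824 n 1466 1408 endface 71.82149780937638
sector z [73.6, 73.6, 73.5, 73.6, 73.7, 73.9, 73.5, 73.5]
```

The race is square (0.1°) and gave nothing more at about 12–14 N on all four sides, all at the same height. Now return the drift to where it stood.

Request:
move_arm:
  plan:
    - [[-0.4, -4, 1.5], 0, 1]
    - [[-0.4, -4.5, 0], 0, 1]
    - [[-0.4, -4.5, 0], 0, 1]
    - [[-0.4, -4.5, 0], 0, 1]
    - [[-0.4, -4.5, 0], 0, 1]

```text
time_s: 26.5
ee_pos: [477.8, -201.6, 190.6]
ee_rot: [-179.9, 0.1, 19.1]
force: [1.2, 0.6, -2.5]
gripper_width: 18.6
gripper_force: 60.0
```

Request:
move_arm:
  plan:
    - [[0, -2.8, -2], 0, 1]
    - [[0, 0, -4], 0, 1]
    - [[0, 0, -3], 0, 1]
    - [[0, 0, -2], 0, 1]
    - [[0, 0, 0], 0, 1]

```text
time_s: 27.0
ee_pos: [475.7, -226.9, 77.8]
ee_rot: [-179.6, 0.4, 19.1]
force: [-0.3, 0.7, -3.0]
gripper_width: 18.8
gripper_force: 60.0
```

Request:
move_arm:
  plan:
    - [[0, 0, 0], 0, 1]
    - [[0, 0, 0], 0, 1]

```text
time_s: 27.2
ee_pos: [479.1, -228.7, 82.9]
ee_rot: [179.9, -0.1, 19.1]
force: [-0.4, -1.5, -1.9]
gripper_width: 18.6
gripper_force: 60.0
```

Request:
move_arm:
  plan:
    - [[0, 0, -0.6], 0, 1]
    - [[0, 0, -0.6], 0, 1]
    - [[0, 0, -0.4], 0, 1]
    - [[0, 0, -0.2], 0, 1]
    - [[0, 0, 0], 0, 1]

```text
time_s: 27.7
ee_pos: [477.6, -228.3, 63.6]
ee_rot: [-180.0, 0.0, 19.1]
force: [0.3, -0.6, -3.3]
gripper_width: 19.0
gripper_force: 60.0
```

Request:
move_arm:
  plan:
    - [[0, 0, -0.1], 0, 1]
    - [[0, 0, -0.1], 0, 1]
    - [[0, 0, -0.05], 0, 1]
    - [[0, 0, 0], 0, 1]
    - [[0, 0, 0], 0, 1]

```text
time_s: 28.2
ee_pos: [477.9, -228.5, 61.5]
ee_rot: [180.0, -0.0, 19.1]
force: [0.7, -0.0, -2.2]
gripper_width: 18.9
gripper_force: 60.0
```

Request:
move_arm:
  plan:
    - [[0, 0, -0.05], 0, 1]
    - [[0, 0, -0.05], 0, 1]
    - [[0, 0, 0], 0, 1]
    - [[0, 0, 0], 0, 1]

```text
time_s: 28.6
ee_pos: [478.0, -228.5, 60.9]
ee_rot: [180.0, -0.0, 19.1]
force: [-1.2, 0.5, 2.6]
gripper_width: 19.3
gripper_force: 60.0
```

On the hearth. Open gently and lift away.

Request:
move_arm:
  plan:
    - [[0, 0, 0.03], 0, 0.7]
    - [[0, 0, 0], 0, 0.6]
    - [[0, 0, 0], 0, 0.4]
    - [[0, 0, 0], 0, 0.2]
    - [[0, 0, 0], 0, 0]

```text
time_s: 29.1
ee_pos: [477.8, -228.5, 60.7]
ee_rot: [180.0, 0.0, 19.1]
force: [0.1, -0.1, 0.6]
gripper_width: 56.1
gripper_force: 0.0
```

Request:
move_arm:
  plan:
    - [[0, 0, 0], 0, 0]
    - [[0, 0, 0], 0, 0]
    - [[0, 0, 0], 0, 0]
    - [[0, 0, 0], 0, 0]
    - [[0, 0, 0], 0, 0]

```text
time_s: 29.6
ee_pos: [477.9, -228.5, 60.8]
ee_rot: [180.0, -0.0, 19.1]
force: [0.8, 0.4, 0.5]
gripper_width: 91.0
gripper_force: 0.0
```

Request:
move_arm:
  plan:
    - [[0, 0, 2], 0, 0]
    - [[0, 0, 3], 0, 0]
    - [[0, 0, 4], 0, 0]
    - [[0, 0, 4], 0, 0]
    - [[-2, -2, 2], 0, 0]

```text
time_s: 30.1
ee_pos: [460.6, -248.2, 214.5]
ee_rot: [179.7, -0.3, 19.2]
force: [0.1, -0.9, 0.0]
gripper_width: 91.3
gripper_force: 0.0
```

Request:
move_arm:
  plan:
    - [[0, 0, 0], 0, 0]
    - [[0, 0, 0], 0, 0]
    - [[0, 0, 0], 0, 0]

```text
time_s: 30.4
ee_pos: [457.4, -247.7, 209.4]
ee_rot: [-179.9, 0.1, 19.1]
force: [0.2, 0.3, -1.1]
gripper_width: 91.1
gripper_force: 0.0
```

```bash
python3 - <<'E'
from h import *
p=env.grab_frame("side"); P=cloud(p); x,y,z=P[...,0],P[...,1],P[...,2]
m=(np.hypot(x-478,y+229)<35)&(z>88); print(m.sum(),P[m].mean(0))
print(env.state()["gripper_width"],env.state()["force"])
save("end",cv2.resize(p["frame"][140:360,180:380],None,fx=2.5,fy=2.5))
E
```

```text
2388 [ 485.91211481 -240.16402057  499.92501943]
91.20914979886956 [-0.58664097  0.08305253 -0.41420842]
```

View pics/end.png

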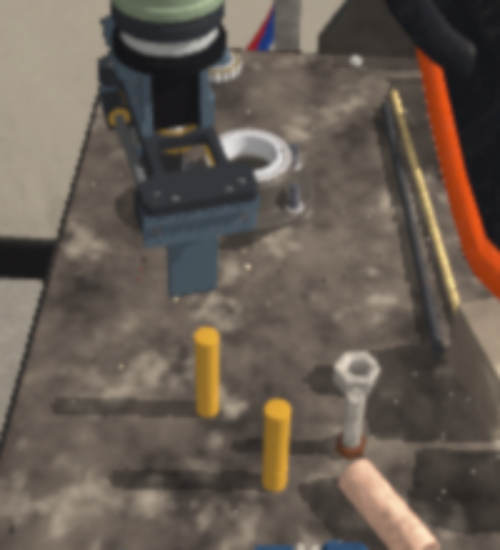

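The picture shows the drift standing upright at (207,372), the gripper clear of it, and the nut and bolt (358,400) undisturbed.

```bash
python3 -c "
from workcell import env
print(env.job_done())"
```

```text
the job is handed in; nothing more can be done
None
```

The job is handed in: the race measured square (0.1° tilt) and gave no further at roughly 12–14 N on all four sides, and the drift stands upright back on its old spot; the judge returned no verdict.

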